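# Dial the code of the teal sample case

## Robot

A 7-joint arm with a two-finger parallel gripper is mounted at the origin on the work surface. World frame = base frame: x ahead of the robot, y to its left, z up, the work surface at z = 0. Lengths are in m, angles in rad, forces in N, time in s.
With the tool pointing down it reaches from about 0.425 to 0.875 m from the base axis. Payload 8.4 kg.
Tool frame: the origin (TCP) lies midway between the tips of the shut fingers; the grasp point (between the pads) lies 19 mm behind it (r.grasp_offset is the z of the grasp point in the tool frame, in m); z points along the fingers, y is the line along which they close (so a half turn about z gives the same grasp; the last joint's range is limited). The gripper opens to 85 mm and grips with 20 to 120 N. Pads are 22 mm wide; open, the fingers measure 114 mm over their backs; the gripper's body (76 mm by 85 mm) begins 54 mm behind the grasp point. The pads swing forward as they close: fully open they stand 13 mm farther back than shut.
Start: joints at [-1.284, 0.333, 0.04, 1.465, -0.013, 1.343, -0.059], TCP at [0.245, 0.602, 0.231] pointing down, gripper open.
Joint ranges: [-2.58, 2.58], [-0.38, 2.09], [-1.3, 1.39], [0.25, 2.4], [-1.5, 4.64], [0.08, 2.09], [-2.65, 2.65]. Speed limits (rad/s): [2.22, 2.22, 2.79, 2.79, 3.14, 3.14, 3.14].

## Interface

Orientations are given as a unit quaternion [w, x, y, z].
In Python, from rig import r, read_camera, camera_info, workorder gives the robot as it stands. The module is installed in compiled form; this text tells all that it offers.
- The arm moves only by the tool send_rows, never from a script. Its arguments are lists of equal length, an entry for each row: "offset": the shift along the world's x, y, z in units of 2.5 cm (1.0 is 2.5 cm), a list of three; "rot": the turn, a rotation vector about the world's x, y, z in units of 0.15 rad (1.0 is 0.15 rad), a list of three; "fingers": the opening, from -1 (shut) to 1 (fully open). A call has 1 to 12 rows; each row shifts and turns the commanded pose from where the row before left it; what a row does not reach is not made up. A row lasts 1/10 s, in which the tool goes at most 50 mm and 8.59 degrees, less where a joint would pass 70% of its speed; a pose out of reach is approached as far as the arm can. A call with a number of a shift or a turn outside -1 to 1 is refused whole. A call with a gripper value outside its range is refused whole. The fingers move at their own pace and stop on an object; "grip_force" is the grip in N (left out, the last holds). Time passes only in rows, so rows that do not move let the fingers close. It gives the time, the measured TCP pose, the force, the opening and the grip force at its end, in the units of the state.
- r.state(): the state, without advancing time (a new reading comes with each control period).
- read_camera(name): name is "scene" or "top"; returns (picture, depth): 400x640x3 uint8, red, green, blue; 400x640 float32, m along the optical axis (not along the pixel's ray), 0 where there is no reading.
- camera_info(name): a dict with "fov_y" (degrees; the focal length in pixels is half the picture's height over the tangent of half this angle, whatever the lens; pixels are square), "cx", "cy" (the principal point, pixels), "R" (3x3) and "t" (3): a world point X has camera coordinates R X + t. Camera axes: x right, y down, z forward; pixel columns grow to the right and rows downward; lengths in m; the calibration is good to about 2 mm. A picture is of the moment at which its call begins. camera_info takes no time and is no camera call.
- workorder.hand_in(): hands the job in; it is judged then, once.
The state is a dict: "t": time; "q": joint angles; "dq": joint speeds; "effort": joint torques, N m; "tool_pos": TCP position; "tcp_rot": TCP orientation; "ft_force": force on the tool from outside, world axes, zero at the start; "torque": the same for the moment, N m; "width": opening from 0.0 (shut) to 1.0 (fully open); "gripper_force": force on a finger pad.
Only numpy, scipy, OpenCV 4.12 (cv2) and the standard library are available. Lean on these libraries where they do the work, as an engineer would, in place of code of your own. Each camera call takes 0.05 s, during which the arm holds its last target. There are 200 camera calls.

## Task

In the safety cabinet stand two sample cases with combination dials; set the code of the one with the teal lid. First turn its white dial until the orange pointer is at the blue dot, then turn its black dial until the orange pointer is at the yellow dot, and leave both there. Do not touch the case with the grey lid.

Things in the scene. Friction and masses are not known exactly. Their poses are not given: they have to be found in the camera images.
- white_dial (a joint): Angle (rad) of the white dial on the teal-lidded case, growing counter-clockwise seen from above, about the vertical. 0: pointer towards the case's front (hasp) side, at the white dot. Fixed dots round the dial: red -1.396, yellow -0.698, white 0, blue +0.698, green +1.396. Stops at -1.75 and 1.75. Light friction (0.05 N m); stays where left. Starts at -0.75 to 0.1.
- black_dial (a joint): Angle (rad) of the black dial on the teal-lidded case, growing counter-clockwise seen from above, about the vertical. 0: pointer towards the case's front (hasp) side, at the white dot. Fixed dots round the dial: red -1.396, yellow -0.698, white 0, blue +0.698, green +1.396. Stops at -1.75 and 1.75. Light friction (0.05 N m); stays where left. Starts at -0.1 to 0.75.
- white_dial_grip (a point): White dial of the teal case: point on its axis in its upright grip bar, 11 mm below the bar's top, 136 mm above the table. Turns with the dial: x = where the orange pointer end points, along the bar; y across it; z up. Bar 46 long (x), 14 wide (y), 36 mm tall, on a skirt 48 mm across, 8 mm high; pinch its flat sides from above and turn. The black dial is 130 mm away; the lid is clear otherwise.
- black_dial_grip (a point): Black dial of the teal case: point on its axis in its upright grip bar, 11 mm below the bar's top, 136 mm above the table. Turns with the dial: x = where the orange pointer end points, along the bar; y across it; z up. Bar 46 long (x), 14 wide (y), 36 mm tall, on a skirt 48 mm across, 8 mm high; pinch its flat sides from above and turn. The white dial is 130 mm away; the lid is clear otherwise.
- grey_case: The other case, not to be touched: same fixed cream box, 176 x 266 x 100 mm (x, y, z), but with a grey lid; its own white and black dials, 47 mm high on the lid, stand at y = +65 and -65 mm. Origin: centre of its underside; x points from its front (hasp) to its back, z up. Either case may stand on the left or the right.

How it is judged:
On the way, in this order (a step that is already met when the one before it is completed fails the run):
1. the white dial of the teal case points at the blue dot (value of joint white_dial between 0.488 and 0.908 rad), for 0.2 s.
2. the black dial points at the yellow dot too, the white dial still at blue (all of step 1 and value of joint black_dial between -0.908 and -0.488 rad), for 0.2 s.
At the end, for the whole second after the job is handed in: On the teal case the white dial's pointer rests at the blue dot and the black dial's pointer at the yellow dot, each within 0.21 rad (12 degrees), both still; the white dial was set first (all of step 2 and velocity of joint white_dial between -0.05 and 0.05 rad/s and velocity of joint black_dial between -0.05 and 0.05 rad/s); the robot touches nothing.
It fails at once if the robot touches the grey-lidded case or its dials (contact force between grey_case and the fingers above 1 N or contact force between grey_case and the arm above 1 N).
It also fails if it takes over 45 s, if anything falls off the work surface, if the arm or the gripper's body presses on something with over 40 N, if the wrist force passes 120 N, or if a joint passes its speed limit or range.

## Working session

There is one attempt and no reset: what is moved stays moved. The work goes in short steps, Python scripts to look and compute and a tool call to move; the robot and the scene stay as the last step left them, time stands still between calls to the robot, and variables do not carry over. Pictures are saved under pics/ and viewed, at most 10 in all, crops included, and the job is handed in when it is done.

Besides the shell and the picture viewer there is one more tool, called by a JSON object that holds its "op" and its "data". send_rows: Moves the arm, as the interface text tells. Its arguments: {"type":"object","properties":{"offset":{"type":"array","items":{"type":"array","items":{"type":"number"}}},"rot":{"type":"array","items":{"type":"array","items":{"type":"number"}}},"fingers":{"type":"array","items":{"type":"number"}},"grip_force":{"type":"number"}},"required":["offset","rot","fingers"]}

```bash
mkdir -p pics; cat > h.py <<'E'
import numpy as np, cv2
from rig import r, read_camera, camera_info, workorder
def cam(n):
    c=camera_info(n); f=200/np.tan(np.radians(c["fov_y"])/2)
    return f,c["cx"],c["cy"],np.array(c["R"]),np.array(c["t"])
def ray(n,u,v,z):
    f,cx,cy,R,t=cam(n); d=R.T@np.array([(u-cx)/f,(v-cy)/f,1]); o=-R.T@t
    return o+d*(z-o[2])/d[2]
def save(n,fn):
    p,d=read_camera(n); cv2.imwrite("pics/"+fn,p[:,:,::-1]); np.savez("pics/"+fn+".npz",p=p,d=d); return p,d
E
python3 - <<'E'
from h import *
for n in("top","scene"):
    save(n,n+"1.png"); f,cx,cy,R,t=cam(n); print(n,f,cx,cy,(-R.T@t).round(3),R.round(2).tolist())
s=r.state(); print(s["t"],s["tool_pos"],s["tcp_rot"],s["width"],r.grasp_offset)
E
```

```text
top 394.42944221518354 324.89010812683 198.64757470949328 [0.452 0.009 0.864] [[0.0, -1.0, 0.05], [-1.0, -0.01, -0.09], [0.09, -0.05, -0.99]]
scene 434.43994375044 320.7796550354308 195.20789000631243 [0.957 0.518 0.913] [[-0.77, 0.64, -0.0], [0.49, 0.58, -0.65], [-0.41, -0.5, -0.76]]
0.1 [0.24444292 0.60184036 0.2305125 ] [-1.05391079e-04  1.91721186e-01  9.81449158e-01 -7.25247027e-04] 0.9997895131927502 -0.0187
```

View pics/top1.png

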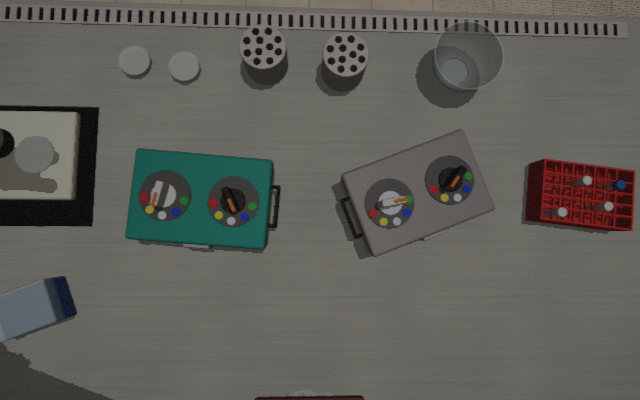

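View pics/scene1.png

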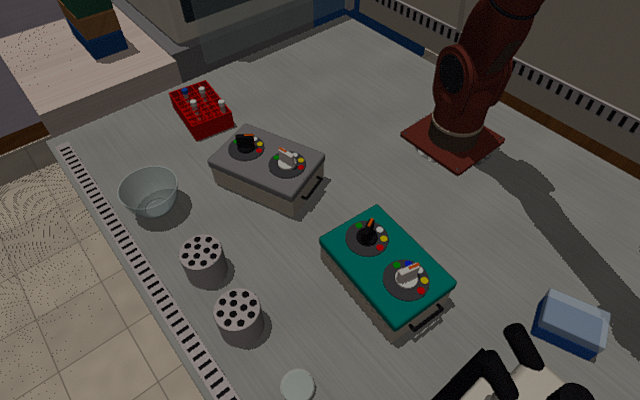

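```bash
python3 - <<'E'
import cv2
p=cv2.imread("pics/top1.png")[140:255,120:285]; q=cv2.resize(p,None,fx=4,fy=4,interpolation=cv2.INTER_CUBIC); cv2.imwrite("pics/c1.png",cv2.convertScaleAbs(q,alpha=1.4))
E
```

```text
(no output)
```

View pics/c1.png

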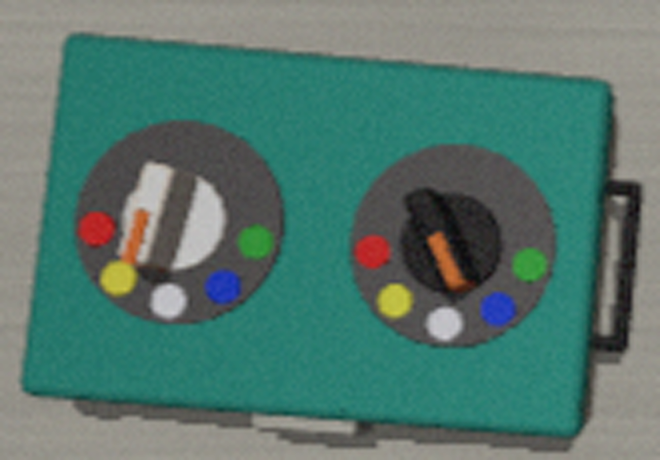

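```bash
python3 - <<'E'
from h import *
z=np.load("pics/top1.png.npz"); p,d=z["p"],z["d"]
hsv=cv2.cvtColor(p,cv2.COLOR_RGB2HSV)
H,S,V=[hsv[:,:,i].astype(int) for i in range(3)]
roi=np.zeros(H.shape,bool); roi[150:248,130:272]=1
M={"red":((H<4)|(H>172))&(S>150)&(V>90),"orange":(H>=5)&(H<18)&(S>110)&(V>90),"yellow":(H>=22)&(H<36)&(S>110)&(V>90),"green":(H>45)&(H<75)&(S>110)&(V>70),"blue":(H>105)&(H<130)&(S>110)&(V>90),"white":(S<50)&(V>135)}
f,cx,cy,R,t=cam("top")
for k,m in M.items():
    n,l,st,c=cv2.connectedComponentsWithStats((m&roi).astype(np.uint8))
    for i in range(1,n):
        if st[i,4]>=8:
            dd=np.median(d[l==i]); u,v=c[i]
            w=R.T@(np.array([(u-cx)/f,(v-cy)/f,1])*dd-t)
            print(k,st[i,4],c[i].round(1),w.round(3),ray("top",u,v,.102).round(4)[:2],ray("top",u,v,.147).round(4)[:2])
# teal lid rect
m=((H>80)&(H<95)&(S>120)).astype(np.uint8)
cs=max(cv2.findContours(m,0,2)[0],key=cv2.contourArea); b=cv2.boxPoints(cv2.minAreaRect(cs))
print([ray("top",u,v,.1).round(3)[:2].tolist() for u,v in b])
E
```

```text
red 57 [143.7 196.6] [0.524 0.317 0.104] [0.5238 0.3177] [0.5195 0.2994]
red 54 [212.6 202.4] [0.513 0.187 0.104] [0.5135 0.1878] [0.5098 0.1773]
orange 41 [153.6 199.1] [0.515 0.282 0.147] [0.5191 0.299 ] [0.5151 0.2819]
orange 48 [230.8 204.5] [0.506 0.145 0.147] [0.5096 0.1533] [0.5061 0.1448]
yellow 60 [149.1 209.1] [0.5   0.306 0.104] [0.5001 0.3065] [0.4972 0.2889]
yellow 57 [218.2 214.6] [0.49  0.176 0.104] [0.49   0.1766] [0.4878 0.1666]
green 57 [183.5 200.1] [0.517 0.242 0.104] [0.5176 0.2428] [0.5137 0.229 ]
green 54 [251.9 205.7] [0.507 0.113 0.104] [0.5076 0.1131] [0.5043 0.1069]
blue 57 [175.2 211.3] [0.496 0.257 0.104] [0.4961 0.2577] [0.4934 0.243 ]
blue 58 [244.1 216.7] [0.486 0.127 0.104] [0.4862 0.1275] [0.4842 0.1205]
white 46 [157.4 187.3] [0.536 0.276 0.147] [0.5418 0.2927] [0.5365 0.276 ]
white 84 [170.  197.1] [0.522 0.265 0.111] [0.5232 0.2684] [0.519  0.2531]
white 39 [161.7 214.9] [0.489 0.282 0.104] [0.4891 0.2826] [0.4869 0.2665]
white 36 [230.8 220.5] [0.479 0.152 0.104] [0.4789 0.1526] [0.4773 0.1441]
[[0.445, 0.349], [0.618, 0.342], [0.597, 0.073], [0.422, 0.086]]
```

```bash
python3 - <<'E'
import numpy as np
th=np.array([-1.396,-.698,0,.698,1.396])
D={"W":([.5237+.317j,.5+.306j,.489+.282j,.496+.257j,.5173+.2423j],.515+.282j),
"B":([.513+.187j,.49+.176j,.479+.152j,.486+.127j,.507+.113j],.506+.145j)}
for k,(d,o) in D.items():
    A=np.c_[np.ones(5),np.exp(1j*th)]; x,res,_,_=np.linalg.lstsq(A,np.array(d),rcond=None)
    p=o-x[0]; print(k,x[0].round(4),"r",abs(x[1]).round(4),"front",np.angle(x[1]),"pointer",np.angle(p),"len",abs(p),"dial",np.angle(p/x[1]))
from rig import r
from scipy.spatial.transform import Rotation as Ro
q=r.state()["tcp_rot"]; print(Ro.from_quat(np.r_[q[1:],q[0]]).as_matrix().round(3))
E
```

```text
W (0.5271+0.279j) r 0.0381 front 3.0585087220268656 pointer 2.9012508009729743 len 0.01244714108691601 dial -0.15725792105389128
B (0.5167+0.1493j) r 0.0378 front 3.0631219797679656 pointer -2.760030656664504 len 0.011530417817478855 dial 0.46003267074711696
[[-0.926  0.376 -0.   ]
 [ 0.376  0.926 -0.001]
 [-0.    -0.001 -1.   ]]
```

{"op": "send_rows", "data": {"offset": [[0.94, -1, 0], [0.94, -1, 0], [0.94, -1, 0], [0.94, -1, 0], [0.94, -1, 0], [0.94, -1, 0], [0.94, -1, 0], [0.94, -1, 0], [0.94, -1, 0], [0.94, -1, 0], [0.94, -1, 0], [0.94, -1, 0]], "rot": [[0, 0, 0.08], [0, 0, 0.08], [0, 0, 0.08], [0, 0, 0.08], [0, 0, 0.08], [0, 0, 0.08], [0, 0, 0.08], [0, 0, 0.08], [0, 0, 0.08], [0, 0, 0.08], [0, 0, 0.08], [0, 0, 0.08]], "fingers": [1, 1, 1, 1, 1, 1, 1, 1, 1, 1, 1, 1], "grip_force": 30}}

```text
t: 1.3
tool_pos: [0.5272, 0.3009, 0.231]
tcp_rot: [-0.0, 0.12, 0.993, -0.0]
ft_force: [0.5, 1.1, 0.2]
width: 0.999
gripper_force: 0.0
```

{"op": "send_rows", "data": {"offset": [[0, -0.9, 0], [0, 0, 0], [0, 0, 0]], "rot": [[0, 0, 0], [0, 0, 0], [0, 0, 0]], "fingers": [1, 1, 1]}}

```text
t: 1.6
tool_pos: [0.526, 0.2796, 0.2312]
tcp_rot: [-0.0, 0.121, 0.993, 0.0]
ft_force: [-0.8, 1.0, 0.1]
width: 1.001
gripper_force: 0.0
```

```bash
cat > s.py <<'E'
from h import *
from scipy.spatial.transform import Rotation as Ro
s=r.state();q=s["tcp_rot"];m=Ro.from_quat(np.r_[q[1:],q[0]]).as_matrix()
print(s["t"],np.round(s["tool_pos"],4),"xang",np.arctan2(m[1,0],m[0,0])%(2*np.pi),m[:,2].round(3),np.round(s["q"],2),s["width"],np.round(s["ft_force"],1))
E
python3 s.py
```

```text
1.6 [0.526  0.2796 0.2312] xang 2.899230428843676 [-0.001  0.    -1.   ] [-0.78  0.22  0.26  1.61 -0.06  1.31  0.81] 1.0009433215074257 [-0.8  1.   0.1]
```

{"op": "send_rows", "data": {"offset": [[0, 0, -0.9], [0, 0, -0.9], [0, 0, -0.9], [0, 0, -0.9], [0, 0, -0.9], [0, 0, 0], [0, 0, 0], [0, 0, 0], [0, 0, 0], [0, 0, 0], [0, 0, 0], [0, 0, 0]], "rot": [[0, 0, 0], [0, 0, 0], [0, 0, 0], [0, 0, 0], [0, 0, 0], [0, 0, 0], [0, 0, 0], [0, 0, 0], [0, 0, 0], [0, 0, 0], [0, 0, 0], [0, 0, 0]], "fingers": [1, 1, 1, 1, 1, 1, -1, -1, -1, -1, -1, -1]}}

```text
t: 2.8
tool_pos: [0.5267, 0.2794, 0.1195]
tcp_rot: [0.0, 0.121, 0.993, -0.0]
ft_force: [-1.8, -3.0, 6.1]
width: 0.153
gripper_force: 31.4
```

```bash
python3 s.py
```

```text
2.8 [0.5267 0.2794 0.1195] xang 2.899337980182929 [ 0. -0. -1.] [-0.77  0.31  0.25  1.75 -0.08  1.1   0.84] 0.1530332005200451 [-1.8 -3.   6.1]
```

{"op": "send_rows", "data": {"offset": [[0, 0, 0], [0, 0, 0], [0, 0, 0], [0, 0, 0], [0, 0, 0], [0, 0, 0], [0, 0, 0], [0, 0, 0], [0, 0, 0], [0, 0, 0], [0, 0, 0], [0, 0, 0]], "rot": [[0, 0, 0.57], [0, 0, 0.57], [0, 0, 0.57], [0, 0, 0.57], [0, 0, 0.57], [0, 0, 0.57], [0, 0, 0.57], [0, 0, 0.57], [0, 0, 0.57], [0, 0, 0.57], [0, 0, 0], [0, 0, 0]], "fingers": [-1, -1, -1, -1, -1, -1, -1, -1, -1, -1, -1, -1]}}

```text
t: 4.0
tool_pos: [0.5268, 0.279, 0.1195]
tcp_rot: [-0.0, -0.302, 0.953, -0.0]
ft_force: [-2.2, -3.9, 5.4]
width: 0.16
gripper_force: 31.6
```

```bash
python3 s.py
```

```text
4.0 [0.5268 0.279  0.1195] xang 3.7542861821380864 [ 0. -0. -1.] [-0.66  0.31  0.12  1.74 -0.04  1.1   1.65] 0.16028886124080197 [-2.2 -3.9  5.4]
```

{"op": "send_rows", "data": {"offset": [[0, 0, 0], [0, 0, 0], [0, 0, 0], [0, 0, 0], [0, 0, 0], [0, 0, 0.9], [0, 0, 0.9], [0, 0, 0.9], [0, 0, 0.9], [0, 0, 0.9], [0, 0, 0], [0, 0, 0]], "rot": [[0, 0, 0], [0, 0, 0], [0, 0, 0], [0, 0, 0], [0, 0, 0], [0, 0, 0], [0, 0, 0], [0, 0, 0], [0, 0, 0], [0, 0, 0], [0, 0, 0], [0, 0, 0]], "fingers": [1, 1, 1, 1, 1, 1, 1, 1, 1, 1, 1, 1]}}

```text
t: 5.2
tool_pos: [0.5267, 0.2798, 0.2314]
tcp_rot: [0.0, -0.302, 0.953, 0.0]
ft_force: [-0.4, -0.3, -0.0]
width: 0.997
gripper_force: 0.0
```

{"op": "send_rows", "data": {"offset": [[-0.06, -0.74, 0], [-0.06, -0.74, 0], [-0.06, -0.74, 0], [-0.06, -0.74, 0], [-0.06, -0.74, 0], [-0.06, -0.74, 0], [-0.04, -0.74, 0], [0, 0, 0], [0, 0, 0]], "rot": [[0, 0, -0.22], [0, 0, -0.22], [0, 0, -0.22], [0, 0, -0.22], [0, 0, -0.22], [0, 0, -0.22], [0, 0, -0.22], [0, 0, 0], [0, 0, 0]], "fingers": [1, 1, 1, 1, 1, 1, 1, 1, 1]}}

```text
t: 6.1
tool_pos: [0.5167, 0.15, 0.2315]
tcp_rot: [0.0, -0.19, 0.982, 0.0]
ft_force: [-0.2, 1.0, -0.2]
width: 1.002
gripper_force: 0.0
```

```bash
python3 s.py; python3 - <<'E'
from h import *
a,_=save("top","t2.png");b,_=save("scene","s2.png")
f=lambda p:cv2.resize(p[:,:,::-1],None,fx=3,fy=3,interpolation=2)
cv2.imwrite("pics/c2.png",cv2.convertScaleAbs(np.hstack([f(a[140:255,120:250]),f(b[200:315,320:455])]),alpha=1.4))
E
```

```text
6.1 [0.5167 0.15   0.2315] xang 3.523114082194619 [ 0.  0. -1.] [-0.57  0.1   0.22  1.75 -0.02  1.29  1.61] 1.0015495060909225 [-0.2  1.  -0.2]
```

View pics/c2.png

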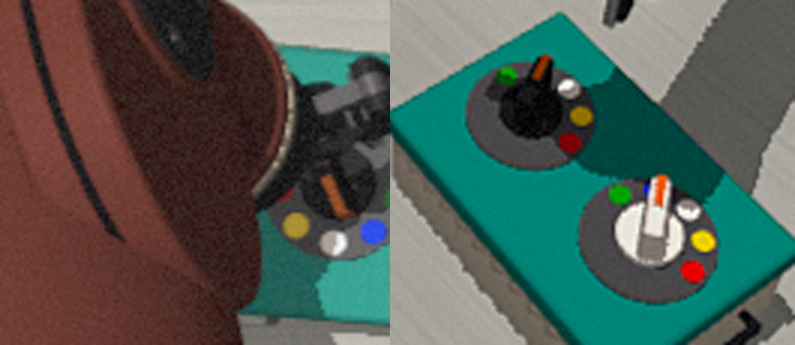

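The left half shows the gripper over the black dial. In the right half the white dial's orange pointer (px 658,185) covers the blue dot (650,190). Step 1 is done, so I'm moving on to the black dial.

{"op": "send_rows", "data": {"offset": [[0, 0, -0.9], [0, 0, -0.9], [0, 0, -0.9], [0, 0, -0.9], [0, 0, -0.9], [0, 0, 0], [0, 0, 0], [0, 0, 0], [0, 0, 0], [0, 0, 0], [0, 0, 0], [0, 0, 0]], "rot": [[0, 0, 0], [0, 0, 0], [0, 0, 0], [0, 0, 0], [0, 0, 0], [0, 0, 0], [0, 0, 0], [0, 0, 0], [0, 0, 0], [0, 0, 0], [0, 0, 0], [0, 0, 0]], "fingers": [1, 1, 1, 1, 1, 1, -1, -1, -1, -1, -1, -1]}}

```text
t: 7.4
tool_pos: [0.517, 0.1496, 0.1195]
tcp_rot: [0.0, -0.19, 0.982, -0.0]
ft_force: [-1.1, -2.7, 5.9]
width: 0.157
gripper_force: 32.6
```

{"op": "send_rows", "data": {"offset": [[0, 0, 0], [0, 0, 0], [0, 0, 0], [0, 0, 0], [0, 0, 0], [0, 0, 0], [0, 0, 0], [0, 0, 0], [0, 0, 0], [0, 0, 0], [0, 0, 0], [0, 0, 0]], "rot": [[0, 0, -0.7], [0, 0, -0.7], [0, 0, -0.7], [0, 0, -0.7], [0, 0, -0.7], [0, 0, -0.7], [0, 0, -0.7], [0, 0, -0.7], [0, 0, -0.7], [0, 0, -0.7], [0, 0, -0.7], [0, 0, 0]], "fingers": [-1, -1, -1, -1, -1, -1, -1, -1, -1, -1, -1, -1]}}

```text
t: 8.6
tool_pos: [0.5171, 0.1496, 0.1195]
tcp_rot: [0.0, 0.379, 0.925, 0.0]
ft_force: [-2.6, -2.7, 5.6]
width: 0.158
gripper_force: 32.5
```

```bash
python3 s.py
```

```text
8.6 [0.5171 0.1496 0.1195] xang 2.364338327807237 [ 0.001 -0.    -1.   ] [-0.67  0.2   0.34  1.89 -0.08  1.06  0.5 ] 0.1581494542948982 [-2.6 -2.7  5.6]
```

{"op": "send_rows", "data": {"offset": [[0, 0, 0], [0, 0, 0], [0, 0, 0], [0, 0, 0], [0, 0, 0], [0, 0, 0.9], [0, 0, 0.9], [0, 0, 0.9], [0, 0, 0.9], [0, 0, 0.9], [0, 0, 0], [0, 0, 0]], "rot": [[0, 0, 0], [0, 0, 0], [0, 0, 0], [0, 0, 0], [0, 0, 0], [0, 0, 0], [0, 0, 0], [0, 0, 0], [0, 0, 0], [0, 0, 0], [0, 0, 0], [0, 0, 0]], "fingers": [1, 1, 1, 1, 1, 1, 1, 1, 1, 1, 1, 1]}}

```text
t: 9.8
tool_pos: [0.5167, 0.1503, 0.2314]
tcp_rot: [0.0, 0.377, 0.926, 0.0]
ft_force: [-0.7, 0.4, 0.5]
width: 1.001
gripper_force: 0.0
```

{"op": "send_rows", "data": {"offset": [[-0.5, 1, 0], [-0.5, 1, 0], [-0.5, 1, 0], [-0.5, 1, 0], [-0.5, 1, 0], [-0.5, 1, 0], [-0.5, 1, 0], [-0.5, 1, 0], [-0.5, 1, 0], [-0.5, 1, 0], [-0.5, 1, 0], [-0.5, 1, 0]], "rot": [[0, 0, 0], [0, 0, 0], [0, 0, 0], [0, 0, 0], [0, 0, 0], [0, 0, 0], [0, 0, 0], [0, 0, 0], [0, 0, 0], [0, 0, 0], [0, 0, 0], [0, 0, 0]], "fingers": [1, 1, 1, 1, 1, 1, 1, 1, 1, 1, 1, 1]}}

```text
t: 11.0
tool_pos: [0.3656, 0.4507, 0.2297]
tcp_rot: [-0.0, 0.377, 0.926, -0.001]
ft_force: [1.0, 0.1, 0.2]
width: 1.001
gripper_force: 0.0
```

{"op": "send_rows", "data": {"offset": [[-0.5, 1, 0], [-0.5, 1, 0], [-0.5, 1, 0], [-0.5, 1, 0], [-0.5, 1, 0], [0, 0, 0], [0, 0, 0]], "rot": [[0, 0, 0], [0, 0, 0], [0, 0, 0], [0, 0, 0], [0, 0, 0], [0, 0, 0], [0, 0, 0]], "fingers": [1, 1, 1, 1, 1, 1, 1]}}

```text
t: 11.7
tool_pos: [0.3034, 0.5749, 0.2295]
tcp_rot: [-0.0, 0.376, 0.926, -0.001]
ft_force: [1.4, -1.4, 0.7]
width: 1.001
gripper_force: 0.0
```

```bash
python3 s.py; python3 - <<'E'
from h import *
a,_=save("top","t3.png")
cv2.imwrite("pics/c3.png",cv2.convertScaleAbs(cv2.resize(a[140:255,120:285,::-1],None,fx=4,fy=4,interpolation=2),alpha=1.4))
hsv=cv2.cvtColor(a,cv2.COLOR_RGB2HSV); m=cv2.inRange(hsv,(5,110,70),(18,255,255)); 
for x0,x1,c,fr in((130,200,.5271+.279j,3.0585),(200,272,.5167+.1493j,3.0631)):
    v,u=np.nonzero(m[150:248,x0:x1]); w=ray("top",u.mean()+x0,v.mean()+150,.147); p=complex(w[0],w[1])-c
    print(len(u),abs(p),np.angle(p*np.exp(-1j*fr)))
E
```

```text
11.7 [0.3034 0.5749 0.2295] xang 2.3700068598140107 [-0.001 -0.003 -1.   ] [-1.18  0.34  0.03  1.46 -0.01  1.34 -0.35] 1.0008808403822447 [ 1.4 -1.4  0.7]
44 0.01289141743789556 0.6732106295311605
52 0.012144429732544813 -0.7042884235356538
```

View pics/c3.png

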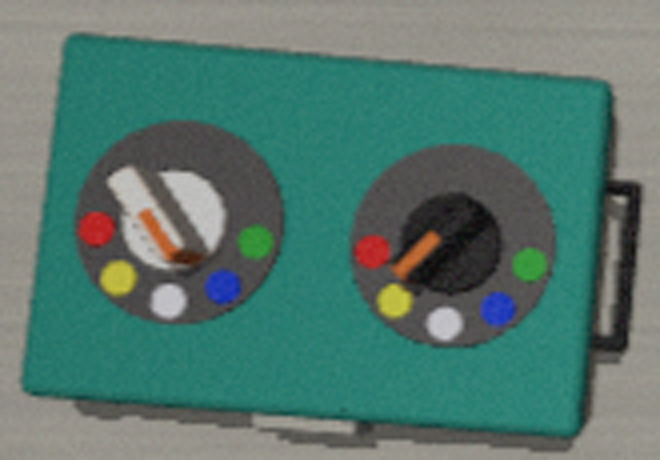

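The white dial's pointer (px 160,235) aims at the blue dot (223,287) and measures 0.67 rad. The black dial's pointer (415,255) aims at the yellow dot (395,300) and measures -0.70 rad. Both are within tolerance.

```bash
python3 -c "
from rig import workorder
print(workorder.hand_in())"
```

```text
the job is handed in; nothing more can be done
None
```

On the teal case I set the white dial to blue (measured 0.67 rad), then the black dial to yellow (−0.70 rad), without sending the arm near the grey case, and handed the job in at about 12 s; no verdict was shown.

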